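# Line up a sample under the probe and hold the index plunger out

### The job

Slide the black sample carrier along the bench, without lifting it, until the blue dot on its sample lies under the tip of the needle probe, and let go of it there. Then take the red knob of the stand's sprung index plunger, pull it up fully back against its stop so that its pin is out of its hole, and finish while still holding it there, so that I can swing the probe head. Do not bump the probe, and leave the other things on the bench where they are.

Things in the scene. Friction and masses are not known exactly. Their poses are not given: they have to be found in the camera images.
- carrier: Sample carrier, loose on the bench: black plate 130 (x) x 60 (y) x 10 mm, 0.2 to 0.42 kg. Origin: centre of its underside, z up. An orange grip tab, 30 mm long (x), 12 mm thick (y), stands centred at x = -37.5 mm, y = 0, up to 55 mm height: pinch it across the 12 mm. At the +x end lies a 50 mm square metal sample with thin black cross lines and the blue dot.
- blue_dot (a point): Centre of the blue dot, 12 mm in diameter, on the sample at the crossing of the black lines: at x = +37.5 mm, y = 0, 11.5 mm height in the carrier's frame.
- needle_tip (a point): The steel tip of the needle probe, fixed over the bench, pointing down and towards the stand's -x at 45 degrees; 20 mm above the bench, so the sample (11.5 mm high) passes 8.5 mm below it. It lies 110 mm in front (-x) of the stand's origin.
- stand: Probe stand, bolted down. Origin: post axis at bench level, z up. Blue base x -50 to 70, y +-75, 12 mm thick; aluminium index plate with holes x -35 to 45, y +-68, top 48 mm; dark swivel head (radius 23, top 84 mm) with an arm to -x for the probe and a tongue to +y (top 79 mm) with the plunger's brass barrel (20 mm across, top 94 mm). Only the red knob rises higher.
- probe: The slanting grey and blue needle probe on the stand's arm (same origin and axes as the stand): 15 mm thick, running from x = -50, height 80 mm, down to the needle tip at x = -110, height 20 mm. Delicate: do not bump it.
- red_knob (a point): Red round pull knob on top of the index plunger, 26 mm in diameter, 26 mm tall, axis vertical. This point is its centre: with the plunger home, 113 mm above the bench (the knob spans 100 to 126 mm), at x = -15, y = +50 mm in the stand's frame. Grip its sides from above and pull straight up.
- plunger (a joint): Travel of the sprung index plunger straight up, m: 0 = home, its steel pin (7.6 mm thick) sunk 8 mm in its hole in the index plate; 0.014 = pulled fully back against its stop, pin 6 mm clear of the plate. A spring pulls it down with 6 N at home, growing to 11.6 N at the stop; let go, it snaps home.
- parts_box: Bystander: small open parts box (blue, 90 x 60 x 30 mm, loose); origin at its underside, or on its axis. Leave it where it is.
- cleaner: Bystander: small bottle of contact cleaner (white, 40 mm across, 110 mm tall, loose); origin at its underside, or on its axis. Leave it where it is.
- spare_sample: Bystander: spare bare steel sample plate (70 x 60 x 5 mm, loose, no dot); origin at its underside, or on its axis. Leave it where it is.
- marker: Bystander: white marker pen with a blue cap (130 mm long, 13 mm thick, lying loose); origin at its underside, or on its axis. Leave it where it is.
- screwdriver: Bystander: yellow-handled screwdriver, lying loose; origin at its underside, or on its axis. Leave it where it is.
- weight: Bystander: small brass weight (36 mm across, 30 mm tall, loose); origin at its underside, or on its axis. Leave it where it is.
- pin_cup: Bystander: clear plastic cup (56 mm across, 50 mm tall, loose); origin at its underside, or on its axis. Leave it where it is.

How it is judged:
By the outcome, as a careful person would: the job done as asked, in the order asked, and still so for the second after the job is handed in, while the arm keeps its last pose, push and grip.
It also fails if it takes over 61 s, if anything falls off the work surface, if the arm or the gripper's body presses on something with over 40 N, if the wrist force passes 120 N, or if a joint passes its speed limit or range.

### The arm

A 7-joint arm with a two-finger parallel gripper is mounted at the origin on the work surface. World frame = base frame: x ahead of the robot, y to its left, z up, the work surface at z = 0. Lengths are in m, angles in rad, forces in N, time in s.
With the tool pointing down it reaches from about 0.425 to 0.825 m from the base axis. Payload 3.6 kg.
Tool frame: the origin (TCP) lies on the centre line of the jaws, within the pads' length; the fingertips stand 17 mm ahead of it and the grasp point (between the pads) lies 2 mm behind it; z points along the fingers, y is the line along which they close (so a half turn about z gives the same grasp; the last joint's range is limited). The gripper opens to 85 mm and grips with 20 to 120 N. Pads are 22 mm wide; open, the fingers measure 114 mm over their backs; the gripper's body (76 mm by 85 mm) begins 54 mm behind the grasp point. The pads swing forward as they close: fully open they stand 13 mm farther back than shut.
Start: joints at [1.149, 0.615, -0.013, 1.423, 0.008, 1.103, -0.04], TCP at [0.25, -0.6, 0.248] pointing down, gripper open.
Joint ranges: [-3.12, 3.12], [-0.3, 2.06], [-1.34, 1.32], [0.26, 2.42], [-1.36, 4.5], [0.01, 1.98], [-2.84, 2.84]. Speed limits (rad/s): [2.79, 2.79, 3.14, 3.14, 3.14, 3.14, 3.14].

### API

Orientations are given as a rotation vector (axis times angle).
In Python, from cell import get_obs, optics, manip gives the robot as it stands.
- The arm moves only by the tool jog_arm, never from a script. Its argument "moves" is a list of rows, each an object of numbers: "tx", "ty", "tz": the shift along the tool's x, y, z in mm; "ax", "ay", "az": the turn, a rotation vector about the tool's x, y, z in rad; "fingers": the opening, from 0 (shut) to 1 (fully open). A call has 1 to 20 rows; each row shifts and turns the commanded pose from where the row before left it, along the tool's axes as they then stand; what a row does not reach is not made up. A row lasts 1/12 s, in which the tool goes at most 41.7 mm and 7.16 degrees, less where a joint would pass 70% of its speed; a pose out of reach is approached as far as the arm can. A call with a gripper value outside its range is refused whole. The fingers move at their own pace and stop on an object; "newtons" is the grip in N (left out, the last holds). Time passes only in rows, so rows that do not move let the fingers close. It gives the time, the measured TCP pose, the force, the opening and the grip force at its end, in the units of the state.
- get_obs(): the state, without advancing time (a new reading comes with each control period).
- optics.snapshot(name): name is "scene" or "top" or "wrist"; returns the picture (384x512x3 uint8, blue, green, red); there is no depth.
- optics.camera_info(name): a dict with "camera_matrix" (3x3 intrinsics, pixels), "R" (3x3) and "t" (3): a world point X has camera coordinates R X + t; the wrist camera has in their place "T_tool_cam" (4x4, takes a point from camera to tool coordinates, whose origin is the TCP and whose axes are the flange's). Camera axes: x right, y down, z forward; pixel columns grow to the right and rows downward; lengths in m; the calibration is good to about 2 mm. The wrist camera is an equidistant fisheye: a pixel r from the principal point sees the ray r / f radians off the axis. A picture is of the moment at which its call begins: read the wrist's pose just before it. camera_info takes no time and is no camera call.
- manip.sign_off(): hands the job in; it is judged then, once.
The state is a dict: "clock": time; "joints": joint angles; "joint_velocities": joint speeds; "tau": joint torques, N m; "ee_pos": TCP position; "orientation": TCP orientation; "force": force on the tool from outside, world axes, zero at the start; "ft_torque": the same for the moment, N m; "opening": finger opening in m; "grip_force": force on a finger pad.
Only numpy, scipy, OpenCV 4.12 (cv2) and the standard library are available. Lean on these libraries where they do the work, as an engineer would, in place of code of your own. Each camera call takes 0.05 s, during which the arm holds its last target. There are 200 camera calls.

## Working session

There is one attempt and no reset: what is moved stays moved. The work goes in short steps, Python scripts to look and compute and a tool call to move; the robot and the scene stay as the last step left them, time stands still between calls to the robot, and variables do not carry over. Pictures are saved under pics/ and viewed, at most 10 in all, crops included, and the job is handed in when it is done.

Besides the shell and the picture viewer there is one more tool, called after "Request:" as name(argument=value, ...) on one line, values as JSON. jog_arm: Moves the arm, as the interface text tells. Its arguments: {"type":"object","properties":{"moves":{"type":"array"},"newtons":{"type":"number"}},"required":["moves"]}

```bash
mkdir -p pics; ls; python3 - <<'E'
from cell import get_obs, optics, manip
import cv2, numpy as np
o=get_obs(); print({k:np.round(v,3).tolist() for k,v in o.items()})
a=optics.snapshot("scene"); b=optics.snapshot("top")
cv2.imwrite("pics/scene.png",a); cv2.imwrite("pics/top.png",b)
for n in("scene","top","wrist"):
  print(n,{k:np.round(v,4).tolist() for k,v in optics.camera_info(n).items() if k!='x'})
E
```

```text
pics
{'clock': 0.0, 'joints': [1.15, 0.616, -0.013, 1.425, 0.008, 1.103, -0.04], 'joint_velocities': [-0.0, -0.0, 0.001, 0.002, -0.0, -0.0, 0.0], 'tau': [0.0, -46.922, 0.259, -17.104, 0.01, 0.009, -0.0], 'ee_pos': [0.25, -0.599, 0.247], 'orientation': [-3.078, -0.616, 0.001], 'force': [0.387, -0.058, -0.336], 'ft_torque': [-0.022, -0.042, 0.037], 'grip_force': 0.0, 'opening': 0.085}
scene {'camera_matrix': [[447.014, 0.0, 253.6856], [0.0, 447.014, 196.1634], [0.0, 0.0, 1.0]], 'R': [[0.0178, 0.9998, -0.0063], [0.8257, -0.0182, -0.5638], [-0.5638, 0.0048, -0.8259]], 't': [0.0105, -0.395, 1.4948]}
top {'camera_matrix': [[363.3361, 0.0, 251.8005], [0.0, 363.3361, 188.3385], [0.0, 0.0, 1.0]], 'R': [[-0.0318, -0.9995, 0.0036], [-0.9695, 0.03, -0.2433], [0.2431, -0.0113, -0.9699]], 't': [0.0107, 0.569, 0.8806]}
wrist {'camera_matrix': [[297.3186, 0.0, 257.2722], [0.0, 297.3186, 187.3824], [0.0, 0.0, 1.0]], 'T_tool_cam': [[-0.0009, -0.9584, -0.2855, 0.0726], [1.0, -0.0009, -0.0003, -0.0004], [0.0, -0.2855, 0.9584, -0.1262], [0.0, 0.0, 0.0, 1.0]]}
```

View pics/scene.png

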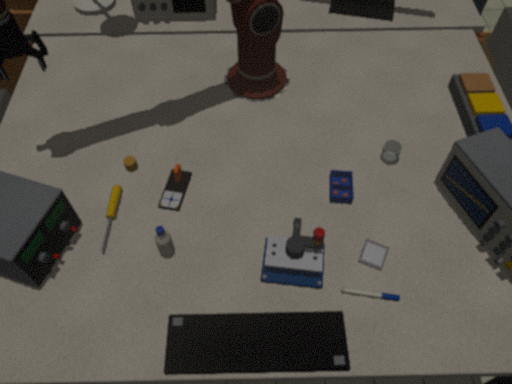

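View pics/top.png

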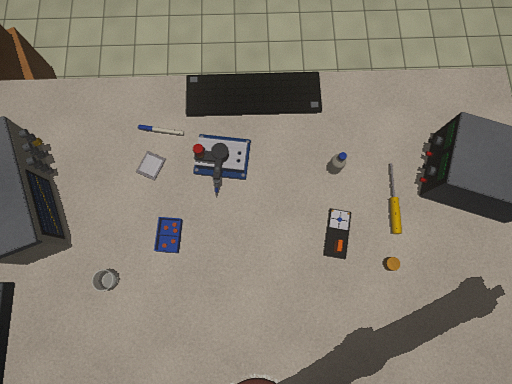

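Top view: the carrier's dot is at (340,219) and its tab at (340,245). The stand's knob is at (199,149) and the needle tip at about (217,195).

```bash
cat > h.py <<'E'
import numpy as np, cv2
from cell import get_obs, optics, manip
from scipy.spatial.transform import Rotation as Ro
def ray(name,px,obs=None):
    c=optics.camera_info(name); K=c["camera_matrix"]
    if name!="wrist":
        d=np.linalg.solve(K,[px[0],px[1],1.]); R=np.array(c["R"]); return -R.T@c["t"], R.T@d
    v=np.array([px[0]-K[0][2],px[1]-K[1][2]])/K[0][0]; r=np.hypot(*v)+1e-12
    d=np.r_[v/r*np.sin(r),np.cos(r)]; T=np.array(c["T_tool_cam"]); W=Ro.from_rotvec(obs["orientation"]).as_matrix()
    return W@T[:3,3]+obs["ee_pos"], W@T[:3,:3]@d
def at(name,px,z,obs=None):
    o,d=ray(name,px,obs); return o+d*(z-o[2])/d[2]
def proj(name,X,obs=None):
    c=optics.camera_info(name); K=np.array(c["camera_matrix"])
    if name!="wrist":
        p=K@(np.array(c["R"])@X+c["t"]); return p[:2]/p[2]
    T=np.array(c["T_tool_cam"]); W=Ro.from_rotvec(obs["orientation"]).as_matrix()
    p=T[:3,:3].T@(W.T@(np.array(X)-obs["ee_pos"])-T[:3,3]); a=np.arctan2(np.hypot(*p[:2]),p[2])
    return K[:2,2]+K[0,0]*a*p[:2]/np.hypot(*p[:2])
def blobs(im,h,smin=90,vmin=50,box=None,amin=8):
    H=cv2.cvtColor(im,cv2.COLOR_BGR2HSV); m=cv2.inRange(H,(h[0],smin,vmin),(h[1],255,255))
    if box: k=np.zeros_like(m); x0,y0,x1,y1=box; k[y0:y1,x0:x1]=m[y0:y1,x0:x1]; m=k
    n,l,s,c=cv2.connectedComponentsWithStats(m)
    return [(c[i],s[i,4],np.argwhere(l==i)[:,::-1]) for i in sorted(range(1,n),key=lambda i:-s[i,4]) if s[i,4]>=amin]
E
python3 - <<'E'
from h import *
t=cv2.imread("pics/top.png"); s=cv2.imread("pics/scene.png")
np.set_printoptions(precision=4,suppress=True)
for nm,im,bx in(("top",t,dict(dot=(325,205,355,232),tab=(325,232,355,258),knob=(185,135,208,162),base=(185,125,260,190))),("scene",s,dict(dot=(155,180,195,215),tab=(165,155,190,185),knob=(305,220,330,245),base=(250,230,330,295)))):
  for k,h,z in(("dot",(95,130),.0115),("tab",(3,20),.05),("knob",None,.113),("base",(95,130),.012)):
    if k=="knob": B=blobs(im,(0,6),100,50,bx[k])+blobs(im,(172,180),100,50,bx[k])
    else: B=blobs(im,h,80,40,bx[k],3)
    for c,a,p in B[:3]:
      print(nm,k,c,a,at(nm,c,z))
# carrier black contour in top
g=cv2.cvtColor(t,cv2.COLOR_BGR2GRAY)
b=t[195:270,310:365]; m=(g[195:270,310:365]<70).astype(np.uint8)
cs=max(cv2.findContours(m,cv2.RETR_EXTERNAL,2)[0],key=cv2.contourArea)+np.array([310,195])
q=cv2.boxPoints(cv2.minAreaRect(cs)); print("carrier",[at("top",p,.01)[:2] for p in q])
print("tip",at("top",(217,195),.02))
cv2.imwrite("pics/crop.png",np.vstack([cv2.resize(t[120:200,180:270],(720,640),interpolation=2)[:300*2:1]])[:600])
E
```

```text
top dot [339.3125 219.125 ] 16 [ 0.4898 -0.2437  0.0115]
top tab [338.0261 245.6348] 115 [ 0.4152 -0.2244  0.05  ]
top knob [197.932  149.2136] 103 [0.666  0.1281 0.113 ]
top base [238.0808 168.2576] 198 [0.6432 0.029  0.012 ]
top base [225.4186 137.969 ] 129 [0.7356 0.0634 0.012 ]
top base [203.6701 171.2474] 97 [0.6374 0.126  0.012 ]
scene dot [170.7143 199.    ] 7 [ 0.4902 -0.2434  0.0115]
scene tab [177.0781 172.5859] 128 [ 0.4303 -0.2252  0.05  ]
scene knob [318.6702 232.8298] 94 [0.6607 0.1282 0.113 ]
scene base [291.2722 278.1633] 643 [0.727  0.0671 0.012 ]
carrier [array([ 0.3935, -0.1908]), array([ 0.5205, -0.2189]), array([ 0.5099, -0.2795]), array([ 0.3836, -0.2495])]
tip [0.5657 0.0884 0.02  ]
```

View pics/crop.png

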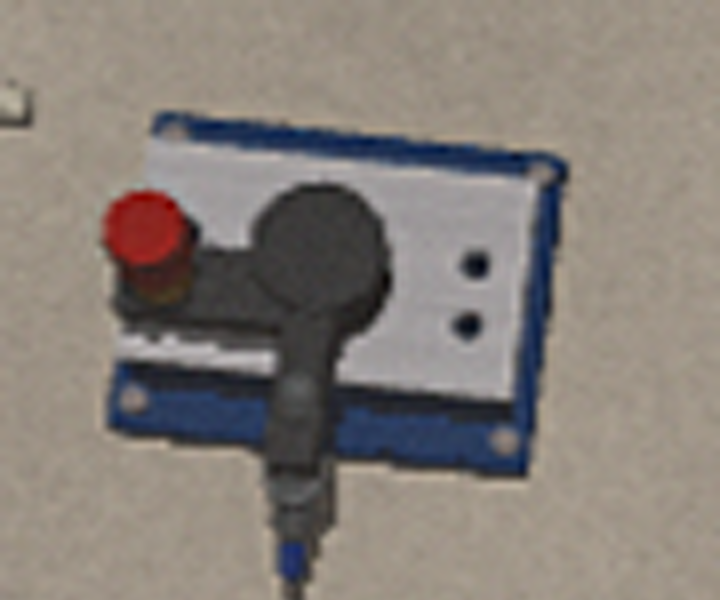

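The crop shows the base corners at about (199.4,134.8), (250.6,140), (245.6,179.4) and (193.8,174) in the top picture. The knob stands clear at the +y side.

```bash
python3 - <<'E'
from h import *
np.set_printoptions(precision=4,suppress=True)
P=np.array([at("top",p,.012)[:2] for p in((199.4,134.75),(250.6,140),(245.6,179.4),(193.75,174))])
M=np.array([(70,75),(70,-75),(-50,-75),(-50,75)])/1e3
a=P-P.mean(0); b=M-M.mean(0)
th=np.arctan2((b[:,0]*a[:,1]-b[:,1]*a[:,0]).sum(),(a*b).sum()); R=np.array([[np.cos(th),-np.sin(th)],[np.sin(th),np.cos(th)]])
o=P.mean(0)-R@M.mean(0); print(th,o,P@R-(R.T@o)-M)
print("tip",o+R@[-.11,0],"knob",o+R@[-.015,.05])
# two-view knob triangulation
A=[];B=[]
for n,p in(("top",(197.93,149.2)),("scene",(318.67,232.83))):
  c,d=ray(n,p); d/=np.linalg.norm(d); Q=np.eye(3)-np.outer(d,d); A.append(Q);B.append(Q@c)
print("knob",np.linalg.lstsq(np.vstack(A),np.hstack(B),rcond=None)[0])
for n,p in(("parts","155.0 252"),):
  pass
E
```

```text
-0.13935322003883233 [0.6689 0.0744] [[-0.0007 -0.0007]
 [-0.0007  0.0006]
 [ 0.0008  0.0018]
 [ 0.0007 -0.0017]]
tip [0.5599 0.0897] knob [0.6609 0.126 ]
knob [0.6639 0.1272 0.1187]
```

Request:
jog_arm(moves=[{"az": 0.124},{"az": 0.124},{"az": 0.125},{"az": 0.125},{"az": 0.125},{"tx": 7,"ty": -36.4,"tz": 7},{"tx": 7,"ty": -36.4,"tz": 7},{"tx": 7,"ty": -36.4,"tz": 7},{"tx": 7,"ty": -36.4,"tz": 7},{"tx": 7,"ty": -36.4,"tz": 7},{"tx": 7,"ty": -36.4,"tz": 7},{"tx": 7,"ty": -36.4,"tz": 7},{"tx": 7,"ty": -36.4,"tz": 7},{"tx": 7,"ty": -36.4,"tz": 7},{"tx": 7,"ty": -36.4,"tz": 7},{"tx": 7,"ty": -36.4,"tz": 7},{},{}])

```text
invalid input
```

```bash
cat >> h.py <<'E'
np.set_printoptions(precision=4,suppress=True)
def go(o,xyz=None,yaw=None):
    "turn az, then shift (tool axes after the turn), mm; d = tilt"
    R=Ro.from_rotvec(o["orientation"]); W=R.as_matrix(); y0=np.arctan2(W[1,0],W[0,0]); yaw=y0 if yaw is None else yaw
    G=np.array([[np.cos(yaw),np.sin(yaw),0],[np.sin(yaw),-np.cos(yaw),0],[0,0,-1]]).T
    print("yaw",y0,"turn",(R.inv()*Ro.from_matrix(G)).as_rotvec(),"shift",1e3*G.T@(np.array(xyz)-o["ee_pos"]))
E
python3 - <<'E'
from h import *
o=get_obs(); w=optics.snapshot("wrist"); cv2.imwrite("pics/w1.png",w)
print(o["ee_pos"],o["clock"])
for c,a,p in blobs(w,(95,130),80,40)[:4]: print("blue",c,a,at("wrist",c,.0115,o))
for c,a,p in blobs(w,(3,20),110,60)[:4]: print("orange",c,a,at("wrist",c,.055,o))
print(proj("wrist",[.49,-.2436,.0115],o),proj("wrist",[.4165,-.226,.055],o))
E
```

```text
[ 0.2498 -0.5994  0.2472] 0.1
orange [464.9974 182.8839] 20805 [ 0.3411 -0.8604  0.055 ]
orange [404.3706 357.4739] 1627 [ 0.0392 -0.9674  0.055 ]
orange [124.3414  13.3786] 700 [ 0.3609 -0.3889  0.055 ]
orange [325.4615 322.4615] 26 [ 0.0794 -0.7753  0.055 ]
[ 94.9358 -73.0571] [ 48.062 -41.747]
```

View pics/w1.png

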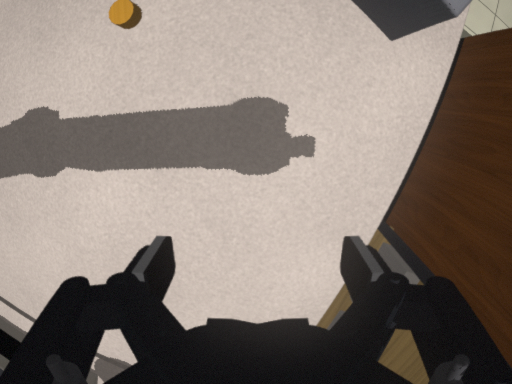

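The move was refused, so the arm is still at its start. The wrist picture shows only the brass weight at (121,12) and the fingers. I'll drop the empty rows and send it again.

Request:
jog_arm(moves=[{"az": 0.124},{"az": 0.124},{"az": 0.124},{"az": 0.124},{"az": 0.124},{"tx": 7,"ty": -36.4,"tz": 7},{"tx": 7,"ty": -36.4,"tz": 7},{"tx": 7,"ty": -36.4,"tz": 7},{"tx": 7,"ty": -36.4,"tz": 7},{"tx": 7,"ty": -36.4,"tz": 7},{"tx": 7,"ty": -36.4,"tz": 7},{"tx": 7,"ty": -36.4,"tz": 7},{"tx": 7,"ty": -36.4,"tz": 7},{"tx": 7,"ty": -36.4,"tz": 7},{"tx": 7,"ty": -36.4,"tz": 7},{"tx": 7,"ty": -36.4,"tz": 7},{"tx": 0},{"tx": 0}])

```text
invalid input
```

Request:
jog_arm(moves=[{"tx": 0,"ty": 0,"tz": 0,"ax": 0,"ay": 0,"az": 0.124,"fingers": 1}])

```text
clock: 0.23
ee_pos: [0.2496, -0.5997, 0.2476]
orientation: [-3.112, -0.421, 0.0]
force: [0.1, -1.5, -0.9]
opening: 0.0854
grip_force: 0.0
```

Request:
jog_arm(moves=[{"tx": 0,"ty": 0,"tz": 0,"ax": 0,"ay": 0,"az": 0.124,"fingers": 1},{"tx": 0,"ty": 0,"tz": 0,"ax": 0,"ay": 0,"az": 0.124,"fingers": 1},{"tx": 0,"ty": 0,"tz": 0,"ax": 0,"ay": 0,"az": 0.124,"fingers": 1},{"tx": 0,"ty": 0,"tz": 0,"ax": 0,"ay": 0,"az": 0.124,"fingers": 1},{"tx": 7,"ty": -36.4,"tz": 7,"ax": 0,"ay": 0,"az": 0,"fingers": 1},{"tx": 7,"ty": -36.4,"tz": 7,"ax": 0,"ay": 0,"az": 0,"fingers": 1},{"tx": 7,"ty": -36.4,"tz": 7,"ax": 0,"ay": 0,"az": 0,"fingers": 1},{"tx": 7,"ty": -36.4,"tz": 7,"ax": 0,"ay": 0,"az": 0,"fingers": 1},{"tx": 7,"ty": -36.4,"tz": 7,"ax": 0,"ay": 0,"az": 0,"fingers": 1},{"tx": 7,"ty": -36.4,"tz": 7,"ax": 0,"ay": 0,"az": 0,"fingers": 1},{"tx": 7,"ty": -36.4,"tz": 7,"ax": 0,"ay": 0,"az": 0,"fingers": 1},{"tx": 7,"ty": -36.4,"tz": 7,"ax": 0,"ay": 0,"az": 0,"fingers": 1},{"tx": 7,"ty": -36.4,"tz": 7,"ax": 0,"ay": 0,"az": 0,"fingers": 1},{"tx": 7,"ty": -36.4,"tz": 7,"ax": 0,"ay": 0,"az": 0,"fingers": 1},{"tx": 7,"ty": -36.4,"tz": 7,"ax": 0,"ay": 0,"az": 0,"fingers": 1},{"tx": 0,"ty": 0,"tz": 0,"ax": 0,"ay": 0,"az": 0,"fingers": 1},{"tx": 0,"ty": 0,"tz": 0,"ax": 0,"ay": 0,"az": 0,"fingers": 1}])

```text
clock: 1.65
ee_pos: [0.4154, -0.2239, 0.1708]
orientation: [-3.121, 0.342, 0.002]
force: [-0.7, -0.6, 0.3]
opening: 0.0853
grip_force: 0.0
```

```bash
python3 - <<'E'
from h import *
o=get_obs(); w=optics.snapshot("wrist"); cv2.imwrite("pics/w2.png",w)
print(o["ee_pos"],o["clock"])
for c,a,p in blobs(w,(95,130),80,40)[:4]: print("blue",c,a,at("wrist",c,.0115,o))
for c,a,p in blobs(w,(3,20),110,60)[:4]: print("orange",c,a,at("wrist",c,.055,o), p.min(0),p.max(0))
print(proj("wrist",[.49,-.2436,.0115],o),proj("wrist",[.4165,-.226,.055],o))
go(o,[.4168,-.2265,.04],-.228)
E
```

```text
[ 0.4154 -0.2239  0.1708] 1.65
blue [17.5193 35.733 ] 1708 [0.6531 0.0211 0.0115]
blue [259.958  97.958] 119 [ 0.4885 -0.2422  0.0115]
orange [399.0497 192.6361] 1047 [ 0.3822 -0.3503  0.055 ] [380 174] [418 211]
orange [260.8283 181.5501] 629 [ 0.42   -0.2275  0.055 ] [254 160] [268 203]
orange [236.3462  76.3462] 26 [ 0.5096 -0.2273  0.055 ] [234  74] [239  79]
orange [283.5  76. ] 26 [ 0.5018 -0.2641  0.055 ] [281  74] [286  78]
[261.0424  96.1694] [259.9883 185.8094]
yaw -0.21851670959659433 turn [-0.0015  0.0012  0.0095] shift [  1.9397   2.2001 130.8135]
```

View pics/w2.png

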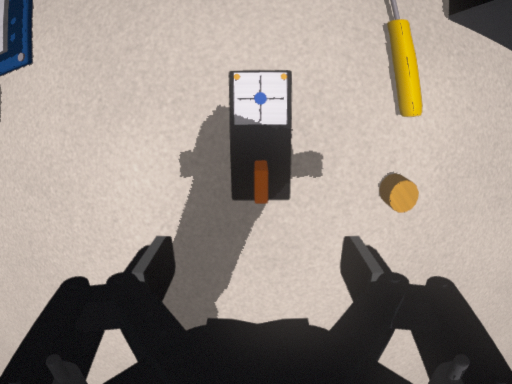

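The wrist view shows the carrier in line with the gripper: dot at (260,98), tab at (261,182), nothing near. I'll descend and grip.

Request:
jog_arm(moves=[{"tx": 0,"ty": 1.5,"tz": 30,"ax": 0,"ay": 0,"az": 0.0095,"fingers": 0.6},{"tx": 0,"ty": 0,"tz": 30,"ax": 0,"ay": 0,"az": 0,"fingers": 0.6},{"tx": 0,"ty": 0,"tz": 25,"ax": 0,"ay": 0,"az": 0,"fingers": 0.6},{"tx": 0,"ty": 0,"tz": 20,"ax": 0,"ay": 0,"az": 0,"fingers": 0.6},{"tx": 0,"ty": 0,"tz": 15,"ax": 0,"ay": 0,"az": 0,"fingers": 0.6},{"tx": 0,"ty": 0,"tz": 10,"ax": 0,"ay": 0,"az": 0,"fingers": 0.6},{"tx": 0,"ty": 0,"tz": 0,"ax": 0,"ay": 0,"az": 0,"fingers": 0.6},{"tx": 0,"ty": 0,"tz": 0,"ax": 0,"ay": 0,"az": 0,"fingers": 0.6}], newtons=30)

```text
clock: 2.37
ee_pos: [0.4138, -0.2295, 0.0414]
orientation: [3.119, -0.371, -0.0]
force: [0.9, -0.5, -0.3]
opening: 0.0516
grip_force: 0.0
```

Request:
jog_arm(moves=[{"tx": 0,"ty": 0,"tz": 0,"ax": 0,"ay": 0,"az": 0,"fingers": 0},{"tx": 0,"ty": 0,"tz": 0,"ax": 0,"ay": 0,"az": 0,"fingers": 0},{"tx": 0,"ty": 0,"tz": 0,"ax": 0,"ay": 0,"az": 0,"fingers": 0},{"tx": 0,"ty": 0,"tz": 0,"ax": 0,"ay": 0,"az": 0,"fingers": 0},{"tx": 0,"ty": 0,"tz": 0,"ax": 0,"ay": 0,"az": 0,"fingers": 0},{"tx": 0,"ty": 0,"tz": 0,"ax": 0,"ay": 0,"az": 0,"fingers": 0},{"tx": 0,"ty": 0,"tz": 0,"ax": 0,"ay": 0,"az": 0,"fingers": 0},{"tx": 0,"ty": 0,"tz": 0,"ax": 0,"ay": 0,"az": 0,"fingers": 0},{"tx": 0,"ty": 0,"tz": 0,"ax": 0,"ay": 0,"az": 0,"fingers": 0},{"tx": 0,"ty": 0,"tz": 0,"ax": 0,"ay": 0,"az": 0,"fingers": 0}])

```text
clock: 3.2
ee_pos: [0.4148, -0.2283, 0.0423]
orientation: [3.12, -0.368, 0.003]
force: [-0.4, 1.0, 5.2]
opening: 0.0118
grip_force: 31.3
```

```bash
python3 - <<'E'
from h import *
o=get_obs(); w=optics.snapshot("wrist"); cv2.imwrite("pics/w3.png",w)
print(o["ee_pos"],o["clock"],o["opening"],o["grip_force"],o["force"])
for c,a,p in blobs(w,(95,130),80,40)[:4]: print("blue",c,a,at("wrist",c,.0115,o))
t=np.array([.56,.09]);yaw=-.139
go(o,[*(t-.045*np.array([np.cos(yaw),np.sin(yaw)])-.075*np.array([np.cos(yaw),np.sin(yaw)])),o["ee_pos"][2]],yaw)
E
```

```text
[ 0.4148 -0.2283  0.0423] 3.2 0.011831718545952788 31.305702924728394 [-0.4339  1.003   5.1969]
blue [256.8806  96.398 ] 402 [ 0.4879 -0.2453  0.0115]
yaw -0.23454699896652795 turn [ 0.0001 -0.0018 -0.0955] shift [ -20.3013 -335.3635    0.    ]
```

Request:
jog_arm(moves=[{"tx": 0,"ty": 0,"tz": 0,"ax": 0,"ay": 0,"az": -0.03,"fingers": 0},{"tx": 0,"ty": 0,"tz": 0,"ax": 0,"ay": 0,"az": -0.03,"fingers": 0},{"tx": 0,"ty": 0,"tz": 0,"ax": 0,"ay": 0,"az": -0.035,"fingers": 0},{"tx": 0,"ty": -10,"tz": 0,"ax": 0,"ay": 0,"az": 0,"fingers": 0},{"tx": -1.4,"ty": -20,"tz": 0,"ax": 0,"ay": 0,"az": 0,"fingers": 0},{"tx": -1.4,"ty": -20,"tz": 0,"ax": 0,"ay": 0,"az": 0,"fingers": 0},{"tx": -1.4,"ty": -20,"tz": 0,"ax": 0,"ay": 0,"az": 0,"fingers": 0},{"tx": -1.4,"ty": -20,"tz": 0,"ax": 0,"ay": 0,"az": 0,"fingers": 0},{"tx": -1.4,"ty": -20,"tz": 0,"ax": 0,"ay": 0,"az": 0,"fingers": 0},{"tx": -1.4,"ty": -20,"tz": 0,"ax": 0,"ay": 0,"az": 0,"fingers": 0},{"tx": -1.4,"ty": -20,"tz": 0,"ax": 0,"ay": 0,"az": 0,"fingers": 0},{"tx": 0,"ty": 0,"tz": 0,"ax": 0,"ay": 0,"az": 0,"fingers": 0}])

```text
clock: 4.25
ee_pos: [0.4269, -0.0745, 0.0423]
orientation: [-3.132, 0.21, -0.005]
force: [1.0, 6.3, 8.4]
opening: 0.0114
grip_force: 31.8
```

Request:
jog_arm(moves=[{"tx": -1,"ty": -20,"tz": 0,"ax": 0,"ay": 0,"az": 0,"fingers": 0},{"tx": -1,"ty": -20,"tz": 0,"ax": 0,"ay": 0,"az": 0,"fingers": 0},{"tx": -1,"ty": -20,"tz": 0,"ax": 0,"ay": 0,"az": 0,"fingers": 0},{"tx": -1,"ty": -20,"tz": 0,"ax": 0,"ay": 0,"az": 0,"fingers": 0},{"tx": -1,"ty": -20,"tz": 0,"ax": 0,"ay": 0,"az": 0,"fingers": 0},{"tx": -1,"ty": -20,"tz": 0,"ax": 0,"ay": 0,"az": 0,"fingers": 0},{"tx": -1,"ty": -20,"tz": 0,"ax": 0,"ay": 0,"az": 0,"fingers": 0},{"tx": -1,"ty": -20,"tz": 0,"ax": 0,"ay": 0,"az": 0,"fingers": 0},{"tx": -1,"ty": -20,"tz": 0,"ax": 0,"ay": 0,"az": 0,"fingers": 0},{"tx": -1,"ty": -5,"tz": 0,"ax": 0,"ay": 0,"az": 0,"fingers": 0},{"tx": 0,"ty": 0,"tz": 0,"ax": 0,"ay": 0,"az": 0,"fingers": 0},{"tx": 0,"ty": 0,"tz": 0,"ax": 0,"ay": 0,"az": 0,"fingers": 0}])

```text
clock: 5.25
ee_pos: [0.4425, 0.1087, 0.0423]
orientation: [-3.131, 0.214, -0.006]
force: [1.0, 4.2, 6.3]
opening: 0.0115
grip_force: 31.5
```

```bash
python3 - <<'E'
from h import *
o=get_obs(); w=optics.snapshot("wrist"); t=optics.snapshot("top"); cv2.imwrite("pics/w4.png",w)
cv2.imwrite("pics/w4c.png",np.hstack([cv2.resize(w[0:150,180:330],(500,500),interpolation=2),cv2.resize(t[175:255,185:233],(300,500),interpolation=2)]))
print(o["ee_pos"],o["clock"],o["force"])
for c,a,p in blobs(w,(95,130),80,40)[:6]: print("blue",c,a,at("wrist",c,.0115,o))
print("proj tip",proj("wrist",[.56,.09,.02],o))
E
```

```text
[0.4425 0.1087 0.0423] 5.25 [0.9564 4.2319 6.3164]
blue [ 81.9771 221.3688] 12563 [0.4606 0.2227 0.0115]
blue [256.8051  96.5139] 395 [0.5169 0.0991 0.0115]
proj tip [263.0675  11.2724]
```

View pics/w4c.png

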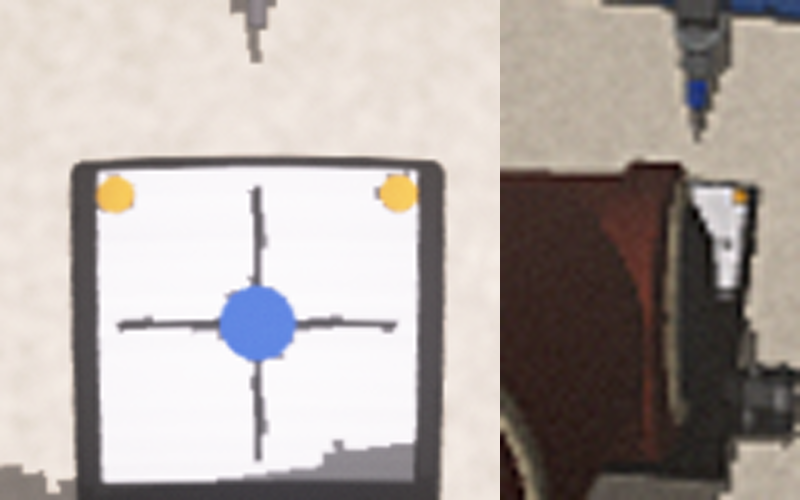

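The wrist crop (left) shows the needle tip at full-picture pixel (257,18) and the dot at (256.8,96.5), nearly in line.

```bash
python3 - <<'E'
from h import *
o=get_obs(); w=cv2.imread("pics/w4.png")
tip=at("wrist",(257.1,18.3),.02,o); dot=at("wrist",(256.8,96.51),.0115,o)
W=Ro.from_rotvec(o["orientation"]).as_matrix(); print(tip,dot,"shift",1e3*W.T@(tip-dot))
b=blobs(w,(95,130),80,40)[0][2]; P=b[b[:,0].argmax()]; print("box edge",P,at("wrist",P,.03,o))
E
```

```text
[0.5566 0.0934 0.02  ] [0.5169 0.0991 0.0115] shift [40.145   0.2008 -8.3706]
box edge [140 272] [0.4318 0.1796 0.03  ]
```

Request:
jog_arm(moves=[{"tx": 6,"ty": 0,"tz": 0,"ax": 0,"ay": 0,"az": 0,"fingers": 0},{"tx": 8,"ty": 0,"tz": 0,"ax": 0,"ay": 0,"az": 0,"fingers": 0},{"tx": 8,"ty": 0,"tz": 0,"ax": 0,"ay": 0,"az": 0,"fingers": 0},{"tx": 8,"ty": 0,"tz": 0,"ax": 0,"ay": 0,"az": 0,"fingers": 0},{"tx": 5,"ty": 0,"tz": 0,"ax": 0,"ay": 0,"az": 0,"fingers": 0},{"tx": 3,"ty": 0,"tz": 0,"ax": 0,"ay": 0,"az": 0,"fingers": 0},{"tx": 0,"ty": 0,"tz": 0,"ax": 0,"ay": 0,"az": 0,"fingers": 0},{"tx": 0,"ty": 0,"tz": 0,"ax": 0,"ay": 0,"az": 0,"fingers": 0}])

```text
clock: 6.02
ee_pos: [0.4732, 0.1024, 0.0421]
orientation: [-3.133, 0.216, 0.018]
force: [-9.0, 2.0, 16.4]
opening: 0.0114
grip_force: 33.1
```

```bash
python3 - <<'E'
from h import *
o=get_obs(); w=optics.snapshot("wrist"); cv2.imwrite("pics/w5.png",w); t=optics.snapshot("scene")
cv2.imwrite("pics/w5c.png",cv2.resize(w[10:140,190:330],(646,600),interpolation=2))
print(o["ee_pos"],o["clock"],o["force"])
for c,a,p in blobs(w,(95,130),80,40)[:6]: print("blue",c,a,at("wrist",c,.0115,o),cv2.minEnclosingCircle(p.astype(np.float32)))
print("proj tip",proj("wrist",[.5566,.0934,.02],o))
E
```

```text
[0.4732 0.1024 0.0421] 6.0167 [-9.0393  1.9789 16.3917]
blue [ 82.6521 249.415 ] 9060 [0.4708 0.2239 0.0115] ((81.44894409179688, 253.6375274658203), 69.34178924560547)
blue [251.912   31.2237] 523 [0.582  0.0904 0.0115] ((252.18215942382812, 30.460966110229492), 16.092084884643555)
blue [257.3522  95.9409] 406 [0.5473 0.0924 0.0115] ((257.5, 95.83333587646484), 11.559126853942871)
proj tip [252.6986  77.6678]
```

View pics/w5c.png

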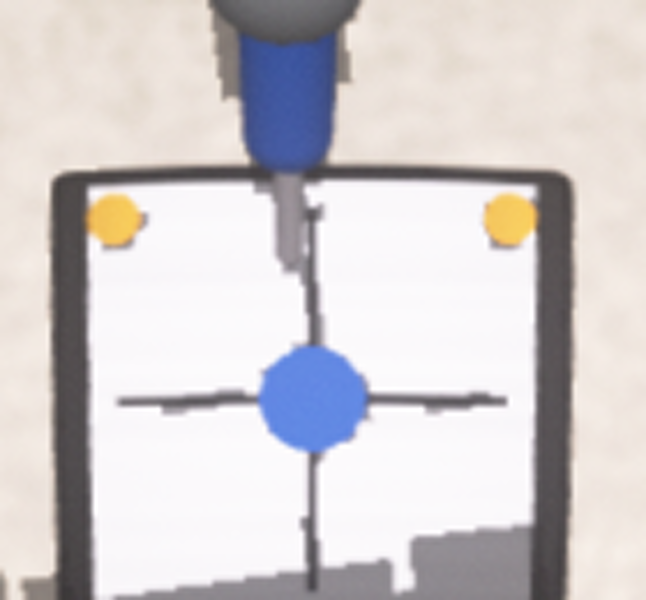

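The crop shows the needle tip at (252.4,68.5) in full-picture pixels and the dot at (257.4,95.9). The tip sits ahead of the dot and slightly to the left.

```bash
python3 - <<'E'
from h import *
o=get_obs()
tip=at("wrist",(252.4,68.5),.02,o); dot=at("wrist",(257.35,95.94),.0115,o)
W=Ro.from_rotvec(o["orientation"]).as_matrix(); print(tip,dot,"shift",1e3*W.T@(tip-dot),"tilt",W[:,2])
E
```

```text
[0.5612 0.0929 0.02  ] [0.5474 0.0924 0.0115] shift [13.5087 -2.3886 -8.6525] tilt [-0.0112  0.002  -0.9999]
```

Request:
jog_arm(moves=[{"tx": 0,"ty": 0,"tz": -1,"ax": 0,"ay": 0,"az": 0,"fingers": 0},{"tx": 2,"ty": -0.5,"tz": -0.5,"ax": 0,"ay": 0,"az": 0,"fingers": 0},{"tx": 2,"ty": -0.5,"tz": 0,"ax": 0,"ay": 0,"az": 0,"fingers": 0},{"tx": 1,"ty": -0.5,"tz": 0,"ax": 0,"ay": 0,"az": 0,"fingers": 0},{"tx": 0,"ty": 0,"tz": 0,"ax": 0,"ay": 0,"az": 0,"fingers": 0},{"tx": 0,"ty": 0,"tz": 0,"ax": 0,"ay": 0,"az": 0,"fingers": 0},{"tx": 0,"ty": 0,"tz": 0,"ax": 0,"ay": 0,"az": 0,"fingers": 0}])

```text
clock: 6.7
ee_pos: [0.4838, 0.1016, 0.0426]
orientation: [3.134, -0.219, -0.001]
force: [-0.6, -0.1, -1.9]
opening: 0.0115
grip_force: 30.3
```

```bash
python3 - <<'E'
from h import *
o=get_obs(); w=optics.snapshot("wrist"); cv2.imwrite("pics/w6.png",w)
print(o["ee_pos"],o["clock"],o["force"])
for c,a,p in blobs(w,(95,130),80,40)[:6]: print("blue",c,a,at("wrist",c,.0115,o))
W=Ro.from_rotvec(o["orientation"]).as_matrix(); print(W[:,2])
p=proj("wrist",[.5612,.0929,.02],o); print("proj tip",p)
E
```

```text
[0.4838 0.1016 0.0426] 6.7 [-0.6481 -0.0668 -1.9432]
blue [ 84.7788 257.4229] 7645 [0.4757 0.224  0.0115]
blue [252.887   55.7197] 478 [0.5799 0.0906 0.0115]
blue [257.4348  96.5703] 391 [0.558  0.0913 0.0115]
[-0.0005 -0.0001 -1.    ]
proj tip [253.4028  90.4436]
```

Request:
jog_arm(moves=[{"tx": 0,"ty": 0,"tz": 0.6,"ax": 0,"ay": 0,"az": 0,"fingers": 0},{"tx": 0.5,"ty": -0.5,"tz": 0,"ax": 0,"ay": 0,"az": 0,"fingers": 0},{"tx": 0.5,"ty": -0.5,"tz": 0,"ax": 0,"ay": 0,"az": 0,"fingers": 0},{"tx": 0.5,"ty": -0.5,"tz": 0,"ax": 0,"ay": 0,"az": 0,"fingers": 0},{"tx": 0,"ty": 0,"tz": 0,"ax": 0,"ay": 0,"az": 0,"fingers": 0},{"tx": 0,"ty": 0,"tz": 0,"ax": 0,"ay": 0,"az": 0,"fingers": 0}])

```text
clock: 7.25
ee_pos: [0.4853, 0.1029, 0.0423]
orientation: [3.134, -0.219, -0.001]
force: [-1.7, -1.6, 1.4]
opening: 0.0117
grip_force: 30.8
```

```bash
python3 - <<'E'
from h import *
o=get_obs(); w=optics.snapshot("wrist"); cv2.imwrite("pics/w7.png",w); s=optics.snapshot("scene")
cv2.imwrite("pics/w7c.png",cv2.resize(w[50:140,205:310],(700,600),interpolation=2))
print(o["ee_pos"],o["clock"],o["force"])
for c,a,p in blobs(w,(95,130),80,40)[:6]: print("blue",c,a,at("wrist",c,.0115,o))
p=proj("wrist",[.5612,.0929,.02],o); print("proj tip",p)
E
```

```text
[0.4853 0.1029 0.0423] 7.25 [-1.6727 -1.5816  1.4121]
blue [ 86.2889 258.3958] 7498 [0.4765 0.224  0.0115]
blue [256.2635  58.5508] 463 [0.5796 0.0904 0.0115]
blue [257.3231  97.0334] 359 [0.5593 0.0927 0.0115]
blue [148.8571 317.    ] 14 [0.4246 0.1912 0.0115]
proj tip [256.4177  93.0408]
```

View pics/w7c.png

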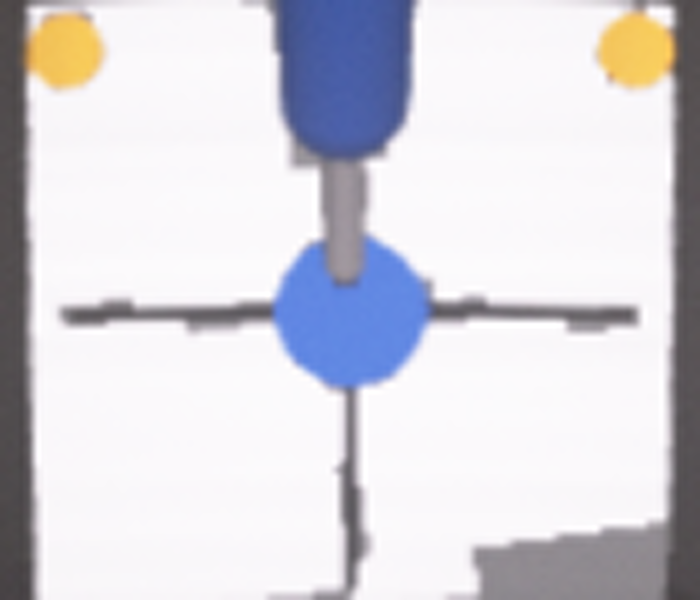

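The needle tip now lies over the dot at (256.8,92.3), and the cross centre is at (257.6,96.7).

```bash
python3 - <<'E'
from h import *
o=get_obs()
tip=at("wrist",(256.8,92.3),.02,o); dot=at("wrist",(257.6,96.7),.0115,o)
W=Ro.from_rotvec(o["orientation"]).as_matrix(); print(tip,dot,"shift",1e3*W.T@(tip-dot))
E
```

```text
[0.5615 0.0926 0.02  ] [0.5594 0.0925 0.0115] shift [ 2.0673 -0.3973 -8.5013]
```

Request:
jog_arm(moves=[{"tx": 1,"ty": -0.2,"tz": 0,"ax": 0,"ay": 0,"az": 0,"fingers": 0},{"tx": 1,"ty": -0.2,"tz": 0,"ax": 0,"ay": 0,"az": 0,"fingers": 0},{"tx": 0,"ty": 0,"tz": 0,"ax": 0,"ay": 0,"az": 0,"fingers": 0},{"tx": 0,"ty": 0,"tz": 0,"ax": 0,"ay": 0,"az": 0,"fingers": 0},{"tx": 0,"ty": 0,"tz": 0,"ax": 0,"ay": 0,"az": 0,"fingers": 0}])

```text
clock: 7.77
ee_pos: [0.4874, 0.1034, 0.0422]
orientation: [-3.134, 0.219, 0.001]
force: [-2.9, -1.2, 2.1]
opening: 0.0114
grip_force: 31.1
```

```bash
python3 - <<'E'
from h import *
o=get_obs(); w=optics.snapshot("wrist"); cv2.imwrite("pics/w8.png",w)
print(o["ee_pos"],o["clock"],o["force"])
tip=np.array([.5615,.0926,.02]); W=Ro.from_rotvec(o["orientation"]).as_matrix()
c=w[70:115,225:290]; m=cv2.inRange(cv2.cvtColor(c,cv2.COLOR_BGR2HSV),(95,80,120),(130,255,255))
m[:18]=0
ct=max(cv2.findContours(m,0,2)[0],key=cv2.contourArea); h=cv2.convexHull(ct)[:,0]+[225,70]; print(h.min(0),h.max(0))
px=[(h[:,0].min()+h[:,0].max())/2, h[:,1].max()-(h[:,0].max()-h[:,0].min())/2]
d=at("wrist",px,.0115,o); print(px,d,1e3*W.T@(tip-d),proj("wrist",tip,o))
E
```

```text
[0.4874 0.1034 0.0422] 7.7667 [-2.9093 -1.1923  2.1476]
[246  88] [269 108]
[np.float64(257.5), np.float64(96.5)] [0.5616 0.0931 0.0115] [-0.0058  0.5262 -8.5002] [258.5778  96.2373]
```

Carrier is within about 0.5 mm. Release, then lift straight up.

Request:
jog_arm(moves=[{"tx": 0,"ty": 0,"tz": 0,"ax": 0,"ay": 0,"az": 0,"fingers": 0.35},{"tx": 0,"ty": 0,"tz": 0,"ax": 0,"ay": 0,"az": 0,"fingers": 0.35},{"tx": 0,"ty": 0,"tz": 0,"ax": 0,"ay": 0,"az": 0,"fingers": 0.35},{"tx": 0,"ty": 0,"tz": 0,"ax": 0,"ay": 0,"az": 0,"fingers": 0.35},{"tx": 0,"ty": 0,"tz": 0,"ax": 0,"ay": 0,"az": 0,"fingers": 0.35},{"tx": 0,"ty": 0,"tz": -10,"ax": 0,"ay": 0,"az": 0,"fingers": 0.35},{"tx": 0,"ty": 0,"tz": -20,"ax": 0,"ay": 0,"az": 0,"fingers": 0.35},{"tx": 0,"ty": 0,"tz": -30,"ax": 0,"ay": 0,"az": 0,"fingers": 0.35},{"tx": 0,"ty": 0,"tz": -35,"ax": 0,"ay": 0,"az": 0,"fingers": 0.35},{"tx": 0,"ty": 0,"tz": -35,"ax": 0,"ay": 0,"az": 0,"fingers": 0.35},{"tx": 0,"ty": 0,"tz": -30,"ax": 0,"ay": 0,"az": 0,"fingers": 0.35},{"tx": 0,"ty": 0,"tz": 0,"ax": 0,"ay": 0,"az": 0,"fingers": 0.35},{"tx": 0,"ty": 0,"tz": 0,"ax": 0,"ay": 0,"az": 0,"fingers": 0.35}])

```text
clock: 8.9
ee_pos: [0.4887, 0.1032, 0.2047]
orientation: [-3.132, 0.219, -0.008]
force: [-0.6, 0.0, -0.6]
opening: 0.0299
grip_force: 0.0
```

```bash
python3 - <<'E'
from h import *
o=get_obs(); w=optics.snapshot("wrist"); cv2.imwrite("pics/w9.png",w)
print(o["ee_pos"],o["clock"],o["force"])
print("tip px",proj("wrist",[.5615,.0926,.02],o),"dot px",proj("wrist",[.5616,.0931,.0115],o),"knob px",proj("wrist",[.662,.1275,.126],o))
for c,a,p in (blobs(w,(0,6),120,60)+blobs(w,(172,180),120,60))[:5]: print("red",c,a,p.min(0),p.max(0),at("wrist",c,.126,o))
v=w.copy()
cv2.imwrite("pics/w9c.png",cv2.resize(w[0:260,120:420],(692,600),interpolation=2))
go(o,[.662,.1275,.2],-.139)
E
```

```text
[0.4887 0.1032 0.2047] 8.9 [-0.5839  0.0248 -0.5717]
tip px [258.4277 101.0758] dot px [257.9391 101.0933] knob px [189.9549 -24.3966]
yaw -0.13960277924912626 turn [-0.0024 -0.005  -0.0006] shift [168.2294 -48.0221   4.6773]
```

View pics/w9c.png

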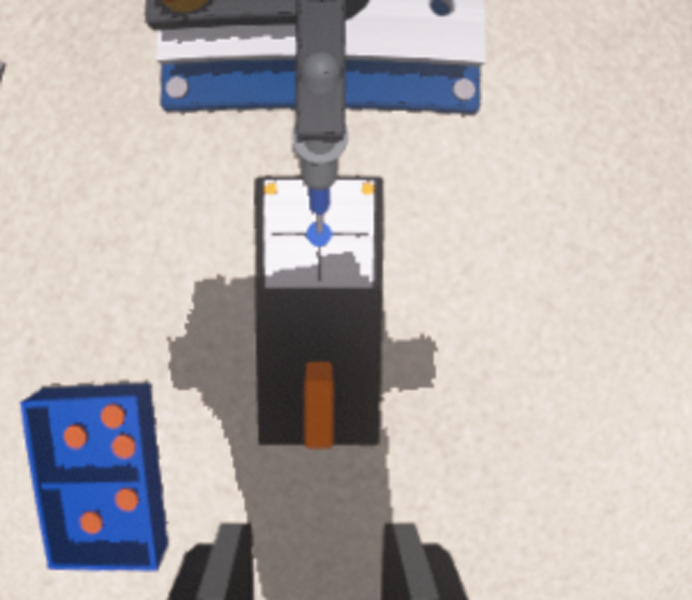

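The carrier is released with the needle tip on the dot, at crop pixel (319,232). The parts box is untouched. Next I'll go above the knob.

Request:
jog_arm(moves=[{"tx": 10,"ty": -3,"tz": -2,"ax": 0,"ay": -0.005,"az": 0,"fingers": 0.75},{"tx": 20,"ty": -6,"tz": 0,"ax": 0,"ay": 0,"az": 0,"fingers": 0.75},{"tx": 25,"ty": -7,"tz": 0,"ax": 0,"ay": 0,"az": 0,"fingers": 0.75},{"tx": 30,"ty": -9,"tz": 0,"ax": 0,"ay": 0,"az": 0,"fingers": 0.75},{"tx": 30,"ty": -9,"tz": 0,"ax": 0,"ay": 0,"az": 0,"fingers": 0.75},{"tx": 25,"ty": -7,"tz": 0,"ax": 0,"ay": 0,"az": 0,"fingers": 0.75},{"tx": 18,"ty": -5,"tz": 0,"ax": 0,"ay": 0,"az": 0,"fingers": 0.75},{"tx": 10,"ty": -3,"tz": 0,"ax": 0,"ay": 0,"az": 0,"fingers": 0.75},{"tx": 0,"ty": 0,"tz": 0,"ax": 0,"ay": 0,"az": 0,"fingers": 0.75},{"tx": 0,"ty": 0,"tz": 0,"ax": 0,"ay": 0,"az": 0,"fingers": 0.75}])

```text
clock: 9.78
ee_pos: [0.6597, 0.1279, 0.2012]
orientation: [3.133, -0.22, -0.015]
force: [-0.8, -0.3, 0.2]
opening: 0.0637
grip_force: 0.0
```

```bash
python3 - <<'E'
from h import *
o=get_obs(); w=optics.snapshot("wrist"); cv2.imwrite("pics/w10.png",w)
print(o["ee_pos"],o["clock"],o["force"],o["opening"])
print("knob px",proj("wrist",[.663,.128,.126],o),"tcp px",proj("wrist",o["ee_pos"],o))
H=cv2.cvtColor(w,cv2.COLOR_BGR2HSV); m=cv2.inRange(H,(0,120,60),(6,255,255))|cv2.inRange(H,(172,120,60),(180,255,255))
n,l,s,c=cv2.connectedComponentsWithStats(m); i=1+s[1:,4].argmax(); print(s[i],c[i])
for p in (c[i],(s[i,0]+s[i,2]/2,s[i,1]+s[i,3]/2)):
  k=at("wrist",p,.126,o); print(k); go(o,[k[0],k[1],.116],-.139)
E
```

```text
[0.6597 0.1279 0.2012] 9.7833 [-0.8002 -0.3116  0.2076] 0.06370293308482107
knob px [256.7787 198.7919] tcp px [257.9378 256.1576]
[ 239  173   36   42 1196] [256.1104 193.3687]
[0.6671 0.1279 0.126 ]
yaw -0.1400267635787038 turn [ 0.0015  0.0092 -0.001 ] shift [ 7.2917 -1.0493 85.1663]
[0.6666 0.1273 0.126 ]
yaw -0.1400267635787038 turn [ 0.0015  0.0092 -0.001 ] shift [ 6.8174 -0.4181 85.1663]
```

View pics/w10.png

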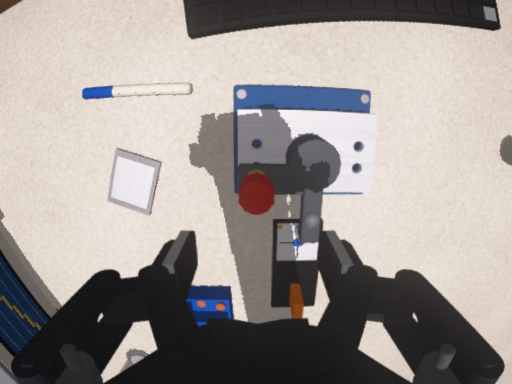

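The wrist view shows the knob's top at about (256,197), between the open fingers. The carrier and dot are unchanged. I'll descend and close.

Request:
jog_arm(moves=[{"tx": 4,"ty": -0.7,"tz": 15,"ax": 0,"ay": 0.009,"az": 0,"fingers": 0.75},{"tx": 0,"ty": 0,"tz": 20,"ax": 0,"ay": 0,"az": 0,"fingers": 0.75},{"tx": 0,"ty": 0,"tz": 20,"ax": 0,"ay": 0,"az": 0,"fingers": 0.75},{"tx": 0,"ty": 0,"tz": 15,"ax": 0,"ay": 0,"az": 0,"fingers": 0.75},{"tx": 0,"ty": 0,"tz": 10,"ax": 0,"ay": 0,"az": 0,"fingers": 0.75},{"tx": 0,"ty": 0,"tz": 5,"ax": 0,"ay": 0,"az": 0,"fingers": 0.75},{"tx": 0,"ty": 0,"tz": 0,"ax": 0,"ay": 0,"az": 0,"fingers": 0.75},{"tx": 0,"ty": 0,"tz": 0,"ax": 0,"ay": 0,"az": 0,"fingers": 0.75}])

```text
clock: 10.5
ee_pos: [0.6653, 0.1283, 0.1191]
orientation: [3.134, -0.219, 0.008]
force: [0.1, 0.5, 0.1]
opening: 0.064
grip_force: 0.0
```

```bash
python3 - <<'E'
from h import *
o=get_obs(); w=optics.snapshot("wrist"); cv2.imwrite("pics/w11.png",w)
print(o["ee_pos"],o["clock"],o["force"])
H=cv2.cvtColor(w,cv2.COLOR_BGR2HSV); m=cv2.inRange(H,(0,120,60),(6,255,255))|cv2.inRange(H,(172,120,60),(180,255,255))
n,l,s,c=cv2.connectedComponentsWithStats(m); i=1+s[1:,4].argmax(); print(s[i],c[i])
x,y,ww,h=s[i,:4]; k=at("wrist",(x+ww/2,y+h-ww/2),.126,o); print(k); go(o,[k[0],k[1],.115],-.139)
E
```

```text
[0.6653 0.1283 0.1191] 10.5 [0.0699 0.4809 0.0972]
[ 231  222   55   66 2957] [258.2205 255.277 ]
[0.6668 0.1279 0.126 ]
yaw -0.13965641441604512 turn [-0.0003 -0.0048 -0.0007] shift [1.591  0.2516 4.1002]
```

Request:
jog_arm(moves=[{"tx": 0.5,"ty": 0,"tz": 3,"ax": 0,"ay": 0,"az": 0,"fingers": 0.75},{"tx": 0,"ty": 0,"tz": 0,"ax": 0,"ay": 0,"az": 0,"fingers": 0.25},{"tx": 0,"ty": 0,"tz": 0,"ax": 0,"ay": 0,"az": 0,"fingers": 0.25},{"tx": 0,"ty": 0,"tz": 0,"ax": 0,"ay": 0,"az": 0,"fingers": 0.1},{"tx": 0,"ty": 0,"tz": 0,"ax": 0,"ay": 0,"az": 0,"fingers": 0.1},{"tx": 0,"ty": 0,"tz": 0,"ax": 0,"ay": 0,"az": 0,"fingers": 0.1},{"tx": 0,"ty": 0,"tz": 0,"ax": 0,"ay": 0,"az": 0,"fingers": 0.1},{"tx": 0,"ty": 0,"tz": 0,"ax": 0,"ay": 0,"az": 0,"fingers": 0.1},{"tx": 0,"ty": 0,"tz": 0,"ax": 0,"ay": 0,"az": 0,"fingers": 0.1},{"tx": 0,"ty": 0,"tz": 0,"ax": 0,"ay": 0,"az": 0,"fingers": 0.1}], newtons=60)

```text
clock: 11.38
ee_pos: [0.6657, 0.1279, 0.116]
orientation: [3.133, -0.219, 0.007]
force: [-2.3, -0.9, 5.8]
opening: 0.0243
grip_force: 59.2
```

Request:
jog_arm(moves=[{"tx": 0,"ty": 0,"tz": -2,"ax": 0,"ay": 0,"az": 0,"fingers": 0.1},{"tx": 0,"ty": 0,"tz": -2,"ax": 0,"ay": 0,"az": 0,"fingers": 0.1},{"tx": 0,"ty": 0,"tz": -2,"ax": 0,"ay": 0,"az": 0,"fingers": 0.1},{"tx": 0,"ty": 0,"tz": -2,"ax": 0,"ay": 0,"az": 0,"fingers": 0.1},{"tx": 0,"ty": 0,"tz": -2,"ax": 0,"ay": 0,"az": 0,"fingers": 0.1},{"tx": 0,"ty": 0,"tz": 0,"ax": 0,"ay": 0,"az": 0,"fingers": 0.1},{"tx": 0,"ty": 0,"tz": 0,"ax": 0,"ay": 0,"az": 0,"fingers": 0.1}])

```text
clock: 11.97
ee_pos: [0.6656, 0.1279, 0.1249]
orientation: [3.133, -0.219, 0.006]
force: [4.0, -1.1, -10.3]
opening: 0.0242
grip_force: 59.3
```

Request:
jog_arm(moves=[{"tx": 0,"ty": 0,"tz": -2,"ax": 0,"ay": 0,"az": 0,"fingers": 0.1},{"tx": 0,"ty": 0,"tz": -2,"ax": 0,"ay": 0,"az": 0,"fingers": 0.1},{"tx": 0,"ty": 0,"tz": -1,"ax": 0,"ay": 0,"az": 0,"fingers": 0.1},{"tx": 0,"ty": 0,"tz": -1,"ax": 0,"ay": 0,"az": 0,"fingers": 0.1},{"tx": 0,"ty": 0,"tz": -1,"ax": 0,"ay": 0,"az": 0,"fingers": 0.1},{"tx": 0,"ty": 0,"tz": 0,"ax": 0,"ay": 0,"az": 0,"fingers": 0.1},{"tx": 0,"ty": 0,"tz": 0,"ax": 0,"ay": 0,"az": 0,"fingers": 0.1},{"tx": 0,"ty": 0,"tz": 0,"ax": 0,"ay": 0,"az": 0,"fingers": 0.1}])

```text
clock: 12.63
ee_pos: [0.6656, 0.1279, 0.1303]
orientation: [3.133, -0.22, 0.006]
force: [7.3, -0.8, -18.1]
opening: 0.0242
grip_force: 60.1
```

Request:
jog_arm(moves=[{"tx": 0,"ty": 0,"tz": -0.5,"ax": 0,"ay": 0,"az": 0,"fingers": 0.1},{"tx": 0,"ty": 0,"tz": 0,"ax": 0,"ay": 0,"az": 0,"fingers": 0.1},{"tx": 0,"ty": 0,"tz": 0,"ax": 0,"ay": 0,"az": 0,"fingers": 0.1},{"tx": 0,"ty": 0,"tz": 0,"ax": 0,"ay": 0,"az": 0,"fingers": 0.1},{"tx": 0,"ty": 0,"tz": 0,"ax": 0,"ay": 0,"az": 0,"fingers": 0.1},{"tx": 0,"ty": 0,"tz": 0,"ax": 0,"ay": 0,"az": 0,"fingers": 0.1}])

```text
clock: 13.13
ee_pos: [0.6655, 0.128, 0.1303]
orientation: [3.133, -0.22, 0.005]
force: [7.1, -1.3, -19.6]
opening: 0.0243
grip_force: 60.0
```

```bash
python3 - <<'E'
from h import *
o=get_obs(); w=optics.snapshot("wrist")
H=cv2.cvtColor(w,cv2.COLOR_BGR2HSV); m=cv2.inRange(H,(0,120,60),(6,255,255))|cv2.inRange(H,(172,120,60),(180,255,255))
n,l,s,c=cv2.connectedComponentsWithStats(m); i=1+s[1:,4].argmax(); print(s[i],c[i],o["ee_pos"],o["force"],o["grip_force"])
w0=cv2.imread("pics/w11.png"); cv2.imwrite("pics/fin.png",w)
for c,a,p in blobs(w,(95,130),80,120)[:8]: print(c,a,at("wrist",c,.0115,o))
print(proj("wrist",[.5616,.0931,.0115],o))
E
```

```text
[ 231  225   54   67 2990] [257.3438 258.9415] [0.6655 0.128  0.1303] [  7.0773  -1.3134 -19.6162] 59.971445202827454
[312.523  106.2918] 4421 [0.7279 0.0734 0.0115]
[ 63.2168 100.5175] 429 [0.7759 0.2978 0.0115]
[387.5 168. ] 14 [0.6669 0.0093 0.0115]
[384.4545 194.2727] 11 [0.6423 0.0129 0.0115]
[306.8657 281.6505]
```

The height stays at 0.1303 m while the force rises to 19.6 N, so the plunger is against its stop. I'm handing in.

```bash
python3 -c "
from cell import manip; print(manip.sign_off())"
```

```text
the job is handed in; nothing more can be done
None
```

The blue dot was within about 0.5 mm of the needle tip just before I let go of the carrier, and a look afterwards still showed the tip on the dot; the red knob is held up against its stop with the pin out, though at one point the wrist force read about 2 N downward, so the carrier may have been partly unweighted for a moment.

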